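Build up two drive shafts on the workshop bench

TASK

Build up the two stub shafts of the belt drive. On the shaft with the blue plate slide the black rubber washer first, then the red belt pulley, then the brass spacer on top; on the shaft with the yellow plate slide the toothed steel gear first, then the new bearing (bright steel with white seals) on top. Every part must sit flat and fully down on the one below, and the old rusty bearing and the two sockets standing among the parts stay where they are.

Things in the scene. Friction and masses are not known exactly. Their poses are not given: they have to be found in the camera images.
- blue_shaft: Shaft with the blue plate: a square blue mounting plate, 80 x 80 mm and 8 mm thick, fixed to the bench, with one bare upright steel shaft 15 mm in diameter at its centre, whose domed top is 66 mm above the bench. Origin: centre of the plate's underside, on the shaft's axis at bench height; z up along the shaft.
- yellow_shaft: Shaft with the yellow plate: a square yellow mounting plate, 80 x 80 mm and 8 mm thick, fixed to the bench, with one bare upright steel shaft 15 mm in diameter at its centre, whose domed top is 66 mm above the bench. Origin: centre of the plate's underside, on the shaft's axis at bench height; z up along the shaft.
- rubber_washer: Thick matt black rubber washer, outer diameter 50 mm, 14 mm high, with a 26 mm hole right through it, lying flat, loose on the bench. Origin: centre of its underside; z up along the hole (round, so its yaw does not matter).
- red_pulley: Red painted V-belt pulley with a groove round its rim, outer diameter 60 mm, 22 mm high, with a 26 mm hole right through it, lying flat, loose on the bench. Origin: centre of its underside; z up along the hole (round, so its yaw does not matter).
- brass_spacer: Golden brass spacer ring, outer diameter 40 mm, 14 mm high, with a 26 mm hole right through it, lying flat, loose on the bench. Origin: centre of its underside; z up along the hole (round, so its yaw does not matter).
- steel_gear: Dark steel gear with 24 teeth, outer diameter 60 mm over the teeth (grips like a round disc), 16 mm high, with a 26 mm hole right through it, lying flat, loose on the bench. Origin: centre of its underside; z up along the hole (round, so its yaw does not matter).
- new_bearing: New ball bearing, bright steel races with a white seal between them, outer diameter 52 mm, 15 mm high, with a 26 mm hole right through it, lying flat, loose on the bench. Origin: centre of its underside; z up along the hole (round, so its yaw does not matter).
- old_bearing: Old worn bearing, rusty dark brown all over, to be left alone: outer diameter 44 mm, 13 mm high, with a 26 mm hole right through it, lying flat, loose on the bench. Origin: centre of its underside; z up along the hole (round, so its yaw does not matter).
- socket_a: Loose steel wrench socket standing upright, 26 mm in diameter, 38 mm high, with a dark band; to be left alone. It stands between the two rows of parts, on the robot's right. Origin: centre of its underside.
- socket_b: A second socket just like socket_a, to be left alone; it stands between the two rows of parts, straight ahead of the robot. Origin: centre of its underside.
Mind the look-alikes: they are no part of the job. Of the things like the brass_spacer, leave any that is orange; of the rest the larger one is meant. Several things look just like the red_pulley: the one meant starts farthest to the robot's left.

How it is judged (in metres and radians):
At the end, for the whole second after the job is handed in: Upwards on the blue plate's shaft: rubber washer, red pulley, brass spacer; on the yellow's: gear, new bearing. Each within 8 mm of the shaft's axis, underside within 3 mm of fully down (blue 8, 22, 44 mm above the bench; yellow 8, 24 mm), level within 0.08 rad, slower than 0.02 m/s (horizontal distance between each of rubber_washer, red_pulley, brass_spacer and blue_shaft below 0.008 m and z of rubber_washer in the frame of blue_shaft between 0.005 and 0.011 m and angle between the z axis of each of rubber_washer, red_pulley, brass_spacer and the z axis of blue_shaft, either way round below 0.08 rad and linear speed of each of rubber_washer, red_pulley, brass_spacer, steel_gear, new_bearing below 0.02 m/s and z of red_pulley in the frame of blue_shaft between 0.019 and 0.025 m and z of brass_spacer in the frame of blue_shaft between 0.041 and 0.047 m and horizontal distance between each of steel_gear, new_bearing and yellow_shaft below 0.008 m and z of steel_gear in the frame of yellow_shaft between 0.005 and 0.011 m and angle between the z axis of each of steel_gear, new_bearing and the z axis of yellow_shaft, either way round below 0.08 rad and z of new_bearing in the frame of yellow_shaft between 0.021 and 0.027 m); the robot touches nothing.
It fails at once if the old bearing or one of the two sockets is moved by more than 20 mm or knocked over (distance of any of old_bearing, socket_a, socket_b from where it was at the start of the episode above 0.02 m or angle between any of old_bearing, socket_a, socket_b's own z axis and vertical above 0.5 rad).
It also fails if it takes over 136 s, if anything falls off the work surface, if the arm or the gripper's body presses on something with over 40 N, if the wrist force passes 120 N, or if a joint passes its speed limit or range.

ROBOT

A 6-joint arm with a two-finger parallel gripper is mounted at the origin on the work surface. World frame = base frame: x ahead of the robot, y to its left, z up, the work surface at z = 0. Lengths are in mm, angles in rad, forces in N, time in s.
With the tool pointing down it reaches from about 350 to 875 mm from the base axis. Payload 4.2 kg.
Tool frame: the origin (TCP) lies at the very end of the fingers, on their centre line; the grasp point (between the pads) lies 19 mm behind it; z points along the fingers, y is the line along which they close (so a half turn about z gives the same grasp; the last joint's range is limited). The gripper opens to 85 mm and grips with 20 to 120 N. Pads are 22 mm wide; open, the fingers measure 114 mm over their backs; the gripper's body (76 mm by 85 mm) begins 54 mm behind the grasp point. The pads swing forward as they close: fully open they stand 13 mm farther back than shut.
Start: joints at [1.557, 0.385, 0.008, 0, -1.194, -0.259], TCP at [168.361, 601.875, 203.812] pointing down, gripper open.
Joint ranges: [-3.14, 3.14], [-1.21, 2.06], [-1.07, 1.41], [-3.16, 2.05], [-2.99, -0.16], [-3.1, 3.1]. Speed limits (rad/s): [2.79, 2.79, 3.14, 3.14, 3.14, 3.14].

INTERFACE

Orientations are given as a unit quaternion [x, y, z, w].
In Python, from bench import arm gives the robot as it stands. The module is installed in compiled form; this text tells all that it offers.
- The arm moves only by the tool drive_tool, never from a script. Its argument "targets" is a list of rows, each a list of 5 numbers: the closure, from -1 (fully open) to 1 (shut), then the shift along the tool's x, y, z in mm, then the turn about the tool's z in degrees. In form: [[grip, tx, ty, tz, roll], ...]. A call has 1 to 12 rows; each row is the pose to reach, as a shift and turn from the pose commanded when the call began, along the tool's axes at that moment; what a row does not reach only later rows make up. A row lasts 1/10 s, in which the tool goes at most 50 mm and 8.59 degrees, less where a joint would pass 70% of its speed; a pose out of reach is approached as far as the arm can. A call with a gripper value outside its range is refused whole. The fingers move at their own pace and stop on an object; the grip force is fixed at half the most. Time passes only in rows, so rows that repeat a pose let the fingers close. It gives the time, the measured TCP pose, the force, the opening and the grip force at its end, in the units of the state.
- arm.read_state(): the state, without advancing time (a new reading comes with each control period).
- arm.get_image(name): name is "side" or "top"; returns the picture (400x640x3 uint8, blue, green, red); there is no depth.
- arm.camera_params(name): a dict with "fov_y" (degrees; the focal length in pixels is half the picture's height over the tangent of half this angle, whatever the lens; pixels are square), "cx", "cy" (the principal point, pixels), "D" ([k1, k2, p1, p2, k3] as OpenCV has them; the pictures are not rectified), "rvec" (rotation vector, rad) and "tvec" (3), from world to camera coordinates, as OpenCV has them. Camera axes: x right, y down, z forward; pixel columns grow to the right and rows downward; lengths in mm; the calibration is good to about 2 mm. A picture is of the moment at which its call begins. camera_params takes no time and is no camera call.
- arm.job_done(): hands the job in; it is judged then, once.
The state is a dict: "clock": time; "joints": joint angles; "joint_vel": joint speeds; "joint_efforts": joint torques, N m; "position": TCP position; "ee_rot": TCP orientation; "contact_force": force on the tool from outside, world axes, zero at the start; "wrist_torque": the same for the moment, N m; "gripper_width": finger opening in mm; "grasp_force": force on a finger pad.
Only numpy, scipy, OpenCV 4.12 (cv2) and the standard library are available. Lean on these libraries where they do the work, as an engineer would, in place of code of your own. Each camera call takes 0.05 s, during which the arm holds its last target. There are 200 camera calls.

## Working session

There is one attempt and no reset: what is moved stays moved. The work goes in short steps, Python scripts to look and compute and a tool call to move; the robot and the scene stay as the last step left them, time stands still between calls to the robot, and variables do not carry over. Pictures are saved under pics/ and viewed, at most 14 in all, crops included, and the job is handed in when it is done.

Besides the shell and the picture viewer there is one more tool, called after ">>>" as name([rows], argument=value, ...), one row to a line, values as JSON. drive_tool: Moves the arm, as the interface text tells. Its arguments: {"type":"object","properties":{"targets":{"type":"array","items":{"type":"array","items":{"type":"number"}}}},"required":["targets"]}

```bash
mkdir -p pics; cat > h.py <<'E'
import cv2, numpy as np
from bench import arm
def cam(n):
    p=arm.camera_params(n); f=200/np.tan(np.radians(p["fov_y"])/2)
    K=np.array([[f,0,p["cx"]],[0,f,p["cy"]],[0,0,1]]); R=cv2.Rodrigues(np.array(p["rvec"],float))[0]
    return K,np.array(p["D"],float),R,np.array(p["tvec"],float).ravel()
def ray(n,uv,z):
    K,D,R,t=cam(n); q=cv2.undistortPoints(np.array([[uv]],float),K,D)[0,0]
    d=R.T@np.array([q[0],q[1],1]); c=-R.T@t; s=(z-c[2])/d[2]; return c+s*d
def proj(n,P):
    K,D,R,t=cam(n); return cv2.projectPoints(np.array([P],float),R,t,K,D)[0][0,0]
E
python3 - <<'E'
from h import *
for n in("side","top"):
    cv2.imwrite(f"pics/{n}0.png",arm.get_image(n)); K,D,R,t=cam(n); print(n,-R.T@t,K[0,0],D)
s=arm.read_state(); print(s["clock"],s["position"],s["ee_rot"],s["gripper_width"])
E
```

```text
side [439.23350629 614.33464128 683.26403847] 479.56926754679256 [-0.07279165  0.          0.          0.          0.        ]
top [363.08865236  11.76364327 901.42002561] 427.3237601332132 [0.02340355 0.         0.         0.         0.        ]
0.1 [168.21576952 601.32767319 202.81819154] [ 9.90700811e-01 -1.36054804e-01 -8.14817415e-05  9.93839314e-04] 85.6472563791651
```

View pics/top0.png

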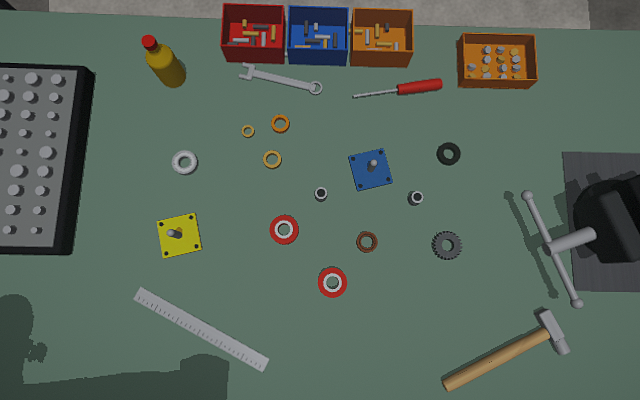

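View pics/side0.png

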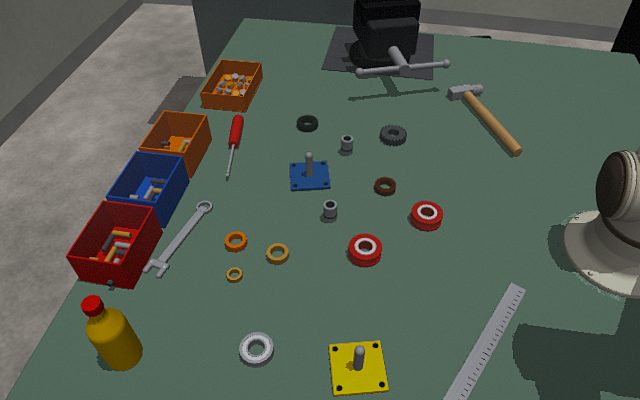

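Top view: x runs up and y to the left. Possible brass spacers are (272,159) gold, (247,131) small gold and (280,124) orange, so I choose (272,159). Possible red pulleys are (284,229) and (332,282); I choose (284,229), the one farther left. For bearings, (184,162) is white/new and (366,242) is rusty. The black washer is at (448,153), the gear at (446,245) and the sockets at (320,194) and (416,198).

```bash
cat > meas.py <<'E'
from h import *
im=arm.get_image("top")
lab=cv2.cvtColor(cv2.GaussianBlur(im,(3,3),0),cv2.COLOR_BGR2LAB).astype(float)
items=dict(washer=(448,153,14,50),pulley=(284,229,22,60),pulley2=(332,282,22,60),spacer=(272,159,14,40),smallgold=(247,131,10,30),orange=(280,124,14,40),gear=(446,245,16,60),newb=(184,162,15,52),oldb=(366,242,13,44),sockA=(416,198,38,26),sockB=(320,194,38,26),blue=(370,169,8,80),yellow=(179,235,8,80))
for n,(u,v,h,d) in items.items():
    r=32 if d==80 else 24
    x0,y0=u-r,v-r; c=lab[y0:v+r,x0:u+r]; bg=np.median(np.vstack([c[0],c[-1],c[:,0],c[:,-1]]),0)
    m=(np.linalg.norm((c-bg)*[.8,1,1],axis=2)>16).astype(np.uint8)
    k,l,st,ce=cv2.connectedComponentsWithStats(m); i=1+np.argmax([st[j,4]-20*np.hypot(*(ce[j]-r)) for j in range(1,k)])
    cn=max(cv2.findContours((l==i).astype(np.uint8),0,1)[0],key=cv2.contourArea)
    (a,b),w,_=e=cv2.minAreaRect(cn) if d==80 else cv2.fitEllipse(cv2.convexHull(cn))
    uv=(a+x0,b+y0); P=ray("top",uv,h if d==80 else h/2); s=np.linalg.norm(ray("top",(uv[0]+1,uv[1]),h)-ray("top",uv,h))
    print(n,np.round(uv,1),P.round(1)[:2],"size",np.round(np.array(w)*s,0),d)
cv2.imwrite("pics/crop.png",cv2.resize(im[100:310,140:480],None,fx=2.3,fy=2.3,interpolation=cv2.INTER_CUBIC))
E
python3 meas.py
```

```text
washer [448.1 153.4] [ 635.8 -270.1] size [51. 54.] 50
pulley [283.7 229.2] [461.3  81.5] size [62. 63.] 60
pulley2 [331.8 281.7] [355.9 -20.7] size [60. 65.] 60
spacer [272.  159.4] [612.4 112.8] size [40. 42.] 40
smallgold [247.5 131. ] [675.6 169. ] size [27. 30.] 30
orange [279.9 123.6] [694.1  98.8] size [41. 43.] 40
gear [446.1 245.2] [ 435.6 -258.8] size [61. 65.] 60
newb [185.  162.4] [600.6 297.7] size [51. 56.] 52
oldb [366.4 241.5] [439.7 -91.8] size [45. 46.] 44
sockA [414.5 197.5] [ 533.6 -192.1] size [32. 34.] 26
sockB [320.6 194.2] [535.9   6.1] size [27. 31.] 26
blue [370.  169.1] [595.8 -99.4] size [81. 82.] 80
yellow [178.9 235.1] [444.9 297.5] size [80. 88.] 80
```

View pics/crop.png

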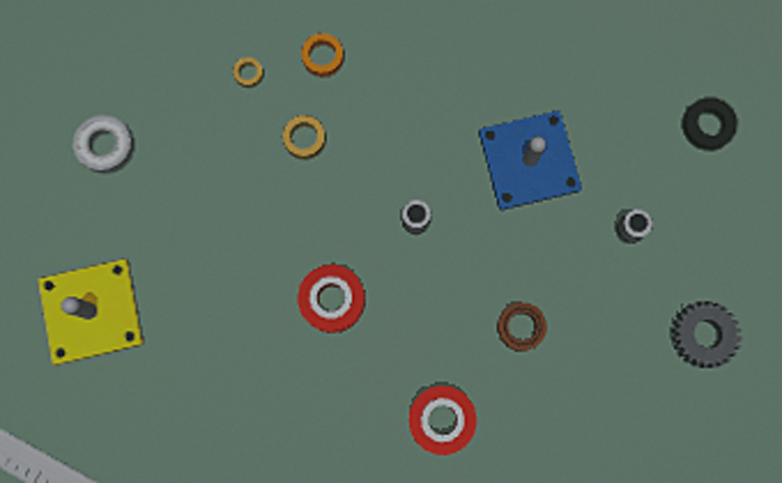

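The crop confirms the choices: gold ring at crop (303,136), red pulley at (332,298), white bearing at (103,143). The shaft tips are at about (537,145) and (70,305) in the crop. I'll cross-check the shaft axes with the tips in both views.

```bash
python3 - <<'E'
from h import *
for n,u,v in(("blue",537,145),("yellow",70,305)):
    print(n,ray("top",(140+u/2.3,100+v/2.3),64).round(1))
for n,uv in(("blue",(309,153.5)),("yellow",(360,349))): print("side",n,ray("side",uv,64).round(1))
for P in((461,81.5,11),(612.4,112.8,7),(600.6,297.7,7),(435.6,-258.8,8),(635.8,-270,7)): print(proj("side",P).round(0))
E
```

```text
blue [594.1 -99.4  64. ]
yellow [444.3 296.1  64. ]
side blue [ 595.6 -101.6   64. ]
side yellow [444.4 297.8  64. ]
[364. 251.]
[277. 254.]
[256. 350.]
[393. 136.]
[307. 124.]
```

>>> drive_tool([
  [-1,0,0,0,-8],
  [-1,0,0,0,-15.64],
  [-1,0,0,0,-15.64],
])

```text
clock: 0.45
position: [168.3, 601.6, 203.4]
ee_rot: [1.0, -0.0, -0.0, 0.0]
contact_force: [-0.1, -0.9, 0.0]
gripper_width: 85.5
grasp_force: 0.0
```

>>> drive_tool([
  [-1,234,436,40,0],
  [-1,234,436,40,0],
  [-1,234,436,40,0],
  [-1,234,436,40,0],
  [-1,234,436,40,0],
  [-1,234,436,40,0],
  [-1,234,436,40,0],
  [-1,234,436,40,0],
  [-1,234,436,40,0],
  [-1,467,871,83,0],
  [-1,467,871,83,0],
  [-1,467,871,83,0],
])

```text
clock: 1.65
position: [451.8, 73.1, 154.8]
ee_rot: [1.0, -0.001, 0.0, -0.0]
contact_force: [0.2, 0.3, 0.1]
gripper_width: 85.5
grasp_force: 0.0
```

>>> drive_tool([
  [-1,180,330,35,0],
  [-1,180,330,35,0],
  [-1,180,330,35,0],
  [-1,180,330,35,0],
  [-1,180,330,35,0],
  [-1,180,330,35,0],
  [-1,180,330,35,0],
  [-1,180,330,35,0],
  [-1,180,330,35,0],
  [-1,180,330,35,0],
  [-1,180,330,35,0],
])

```text
clock: 2.75
position: [630.8, -254.1, 119.7]
ee_rot: [1.0, -0.0, -0.0, -0.0]
contact_force: [-0.2, 0.4, 0.5]
gripper_width: 85.6
grasp_force: 0.0
```

>>> drive_tool([
  [-1,5,16,50,0],
  [-1,5,16,90,0],
  [-1,5,16,110,0],
  [-1,5,16,117,0],
  [-1,5,16,117,0],
  [-1,5,16,117,0],
])

```text
clock: 3.35
position: [637.6, -270.7, 4.8]
ee_rot: [1.0, 0.001, 0.002, 0.001]
contact_force: [0.3, 0.8, 0.5]
gripper_width: 85.6
grasp_force: 0.0
```

>>> drive_tool([
  [1,0,0,0,0],
  [1,0,0,0,0],
  [1,0,0,0,0],
  [1,0,0,0,0],
  [1,0,0,0,0],
  [1,0,0,0,0],
  [1,0,0,0,0],
  [1,0,0,0,0],
  [1,0,0,0,0],
  [1,0,0,0,0],
])

```text
clock: 4.35
position: [636.2, -271.0, 2.6]
ee_rot: [1.0, 0.0, -0.0, 0.0]
contact_force: [-0.5, 0.1, 0.8]
gripper_width: 0.1
grasp_force: 0.0
```

```bash
python3 - <<'E'
from h import *
a=arm.get_image("side")[60:200,220:460]; b=arm.get_image("top")[90:230,370:610]
cv2.imwrite("pics/c1.png",cv2.resize(np.vstack([a,b]),None,fx=2.1,fy=2.1,interpolation=cv2.INTER_CUBIC))
E
```

```text
(no output)
```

View pics/c1.png

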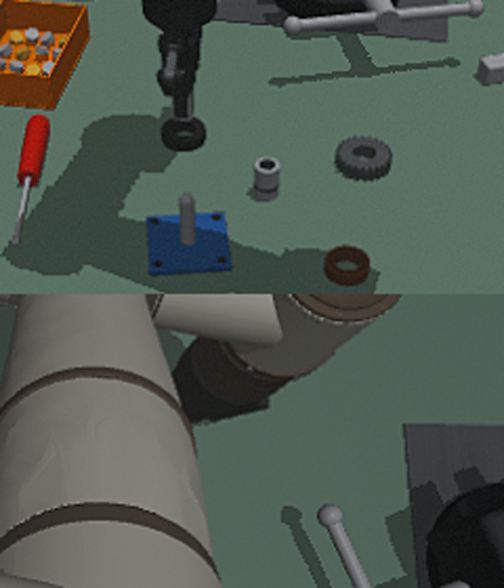

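```bash
python3 - <<'E'
from h import *
a=arm.get_image("side")[70:150,260:360]
cv2.imwrite("pics/c2.png",cv2.resize(a,None,fx=7,fy=7,interpolation=cv2.INTER_CUBIC))
for z in(3,14,25,40): print(z,(proj("side",(636,-271,z))-[260,70])*7)
print((proj("side",(636,-296,3))-[260,70])*7); print(arm.read_state())
E
```

```text
3 [326.9766345  386.76270411]
14 [326.08641094 359.91450599]
25 [325.18495034 332.69336033]
40 [323.93724879 294.95993278]
[341.55426882 342.61092831]
{'clock': 4.5, 'joints': array([-1.69454342e-01,  6.73549366e-01, -3.45086627e-02,  4.19623626e-06,
       -8.62770757e-01,  1.74045651e+00]), 'joint_vel': array([-0.00024468,  0.00043465,  0.00038086, -0.00123316, -0.00049355,
        0.00150891]), 'joint_efforts': array([-3.00724187e-04, -4.92150414e+01,  1.54051799e+01,  3.42263483e+00,
       -6.94175578e-04, -2.97554621e-06]), 'position': array([ 636.1789893 , -270.97026867,    2.6117075 ]), 'ee_rot': array([ 9.99999994e-01,  1.04286488e-04, -1.62660837e-05, -1.16777477e-06]), 'contact_force': array([-0.33234697, -0.57911637, -0.97039929]), 'wrist_torque': array([-0.03183343, -0.02837328, -0.0647862 ]), 'grasp_force': 0.0, 'gripper_width': 0.1325323488171893}
```

View pics/c2.png

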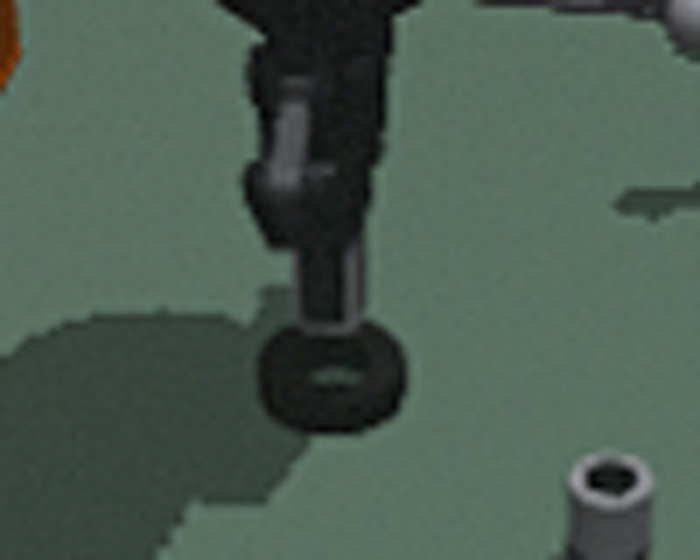

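The washer has not moved and the fingertips seem to end above it, at about crop (327,328). I'll lift and check the tip height against the camera.

>>> drive_tool([
  [1,0,0,-50,0],
  [1,0,0,-60,0],
  [1,0,0,-60,0],
  [1,0,0,-60,0],
])

```text
clock: 4.9
position: [635.9, -270.7, 62.4]
ee_rot: [1.0, -0.0, 0.0, -0.0]
contact_force: [-0.1, 0.5, -0.8]
gripper_width: -0.4
grasp_force: 0.0
```

```bash
python3 - <<'E'
from h import *
p=arm.read_state()["position"]; print(p)
im=arm.get_image("side"); a=cv2.resize(im[20:150,240:380],None,fx=4,fy=4,interpolation=cv2.INTER_CUBIC)
for dz,c in((0,(0,0,255)),(19,(0,255,255))):
    q=(proj("side",p+[0,0,dz])-[240,20])*4; print(q); cv2.drawMarker(a,tuple(int(i) for i in q),c,0,10,1)
cv2.imwrite("pics/c3.png",a)
E
```

```text
[ 635.90813166 -270.72976641   62.40714508]
[264.08365345 335.85303713]
[263.13915349 307.13188426]
```

View pics/c3.png

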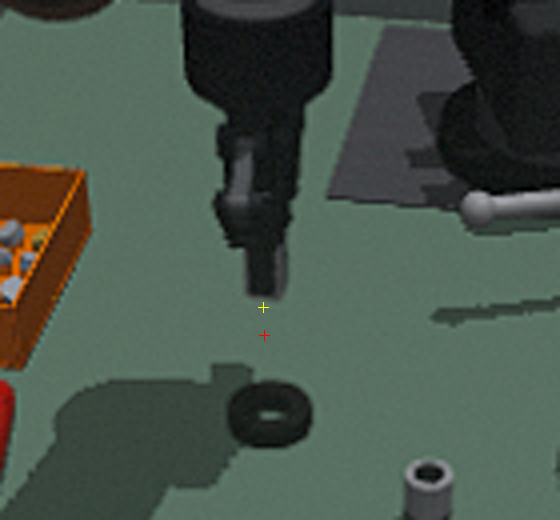

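The shut fingertips show at crop (266,298), while the reported TCP projects to (264,336). So the real tips are about 25 mm higher than reported. I'll settle the figure with a gentle touch on bare bench.

>>> drive_tool([
  [1,-50,0,20,0],
  [1,-60,0,60,0],
  [1,-60,0,74,0],
  [1,-60,0,76,0],
  [1,-60,0,76,0],
  [1,-60,0,76,0],
])

```text
clock: 5.55
position: [578.6, -271.3, -12.1]
ee_rot: [1.0, 0.001, 0.002, 0.001]
contact_force: [-0.1, 0.4, 0.2]
gripper_width: 0.2
grasp_force: 0.0
```

>>> drive_tool([
  [1,0,0,2,0],
  [1,0,0,4,0],
  [1,0,0,4,0],
  [1,0,0,4,0],
])

```text
clock: 5.95
position: [576.3, -271.0, -17.2]
ee_rot: [1.0, 0.0, 0.0, 0.0]
contact_force: [-0.3, 0.4, -0.6]
gripper_width: 0.1
grasp_force: 0.0
```

No contact at TCP −17, so the offset is real. Continuing gently.

>>> drive_tool([
  [1,0,0,1,0],
  [1,0,0,2,0],
  [1,0,0,3,0],
  [1,0,0,3,0],
])

```text
clock: 6.35
position: [576.0, -271.0, -20.6]
ee_rot: [1.0, 0.0, -0.0, -0.0]
contact_force: [0.0, 0.3, -0.7]
gripper_width: -0.0
grasp_force: 0.0
```

>>> drive_tool([
  [1,0,0,1,0],
  [1,0,0,2,0],
  [1,0,0,2,0],
])

```text
clock: 6.65
position: [576.1, -271.0, -22.6]
ee_rot: [1.0, 0.0, -0.0, -0.0]
contact_force: [-0.5, 1.0, -0.1]
gripper_width: 0.0
grasp_force: 0.0
```

>>> drive_tool([
  [1,0,0,1,0],
  [1,0,0,2,0],
  [1,0,0,2,0],
])

```text
clock: 6.95
position: [576.0, -271.0, -24.6]
ee_rot: [1.0, 0.0, -0.0, -0.0]
contact_force: [-0.4, -0.6, -0.6]
gripper_width: -0.2
grasp_force: 0.0
```

>>> drive_tool([
  [1,0,0,1,0],
  [1,0,0,2,0],
  [1,0,0,2,0],
])

```text
clock: 7.25
position: [576.0, -270.9, -26.6]
ee_rot: [1.0, 0.0, -0.0, -0.0]
contact_force: [-0.0, 0.8, 0.3]
gripper_width: -0.2
grasp_force: 0.0
```

```bash
python3 - <<'E'
from h import *
p=arm.read_state()["position"]; print(p)
im=arm.get_image("side"); a=cv2.resize(im[80:150,290:360],None,fx=8,fy=8,interpolation=cv2.INTER_CUBIC)
for dz,c in((0,(0,0,255)),(25,(0,255,255))):
    q=(proj("side",p+[0,0,dz])-[290,80])*8; cv2.drawMarker(a,tuple(int(i) for i in q),c,0,10,1)
cv2.imwrite("pics/c4.png",a)
E
```

```text
[ 576.03637066 -270.94638402  -26.6001366 ]
```

View pics/c4.png

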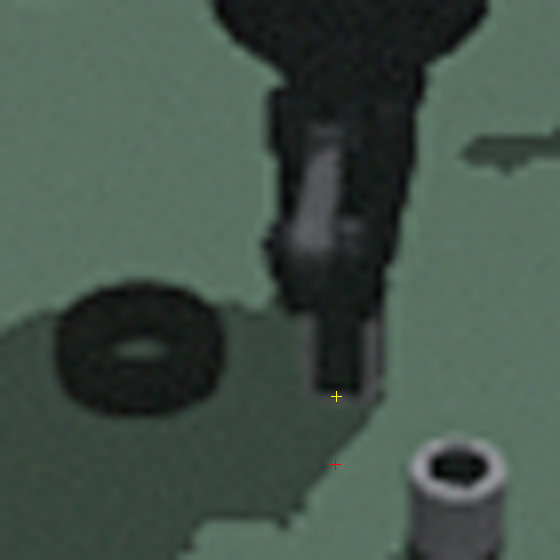

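The tips now show almost at the bench, at crop (345,396). One or two more steps to feel contact.

>>> drive_tool([
  [1,0,0,1,0],
  [1,0,0,1,0],
  [1,0,0,1,0],
])

```text
clock: 7.6
position: [576.3, -271.0, -27.3]
ee_rot: [1.0, 0.0, 0.0, 0.0]
contact_force: [0.0, 0.1, 0.7]
gripper_width: 0.2
grasp_force: 0.2
```

>>> drive_tool([
  [1,0,0,1,0],
  [1,0,0,1,0],
  [1,0,0,1,0],
])

```text
clock: 7.9
position: [576.3, -271.0, -27.3]
ee_rot: [1.0, 0.0, 0.0, 0.0]
contact_force: [-1.5, 1.7, 4.5]
gripper_width: -0.2
grasp_force: 2.7
```

>>> drive_tool([
  [1,0,0,1,0],
  [1,0,0,1,0],
  [1,0,0,1,0],
])

```text
clock: 8.2
position: [576.3, -271.1, -27.4]
ee_rot: [1.0, 0.0, 0.0, 0.0]
contact_force: [-2.9, 1.2, 9.4]
gripper_width: -0.4
grasp_force: 5.0
```

The bench is at reported z = −27.3 with fingers shut, so the true tip is reported z + 27.3. Now re-grasp the washer.

>>> drive_tool([
  [1,0,0,-40,0],
  [-1,0,0,-60,0],
  [-1,40,0,-60,0],
  [-1,60,0,-60,0],
  [-1,60,0,-60,0],
  [-1,60,0,-60,0],
  [-1,60,0,-60,0],
  [-1,60,0,-20,0],
  [-1,60,0,-6,0],
  [-1,60,0,-4,0],
  [-1,60,0,-4,0],
  [-1,60,0,-4,0],
])

```text
clock: 9.4
position: [637.2, -271.4, -23.9]
ee_rot: [1.0, 0.0, 0.001, 0.0]
contact_force: [-0.6, -0.4, 0.1]
gripper_width: 85.7
grasp_force: 0.0
```

>>> drive_tool([
  [1,0,0,0,0],
  [1,0,0,0,0],
  [1,0,0,0,0],
  [1,0,0,0,0],
  [1,0,0,0,0],
  [1,0,0,0,0],
  [1,0,0,0,0],
  [1,0,0,0,0],
])

```text
clock: 10.2
position: [637.2, -271.2, -23.7]
ee_rot: [1.0, 0.0, 0.001, 0.0]
contact_force: [-0.4, 0.9, 5.2]
gripper_width: 46.8
grasp_force: 61.8
```

>>> drive_tool([
  [1,0,0,-30,0],
  [1,0,0,-70,0],
  [1,0,0,-100,0],
  [1,-20,-50,-100,0],
  [1,-42,-100,-100,0],
  [1,-42,-140,-100,0],
  [1,-42,-171,-100,0],
  [1,-42,-171,-100,0],
  [1,-42,-171,-100,0],
  [1,-42,-171,-100,0],
])

```text
clock: 11.2
position: [594.1, -100.6, 74.4]
ee_rot: [1.0, -0.0, -0.0, 0.0]
contact_force: [0.3, -0.3, -1.3]
gripper_width: 46.7
grasp_force: 61.8
```

```bash
python3 - <<'E'
from h import *
s=arm.read_state();p=s["position"]; print(p,s["gripper_width"],s["grasp_force"])
im=arm.get_image("side"); o=[240,70]; a=cv2.resize(im[70:210,240:380],None,fx=4,fy=4,interpolation=cv2.INTER_CUBIC)
for P,c in((p+[0,0,27],(0,0,255)),((595,-100,66),(0,255,255)),((595,-100,8),(0,255,255))):
    q=(proj("side",P)-o)*4; print(q); cv2.drawMarker(a,tuple(int(i) for i in q),c,0,10,1)
cv2.imwrite("pics/c5.png",a)
E
```

```text
[ 594.0639193  -100.64953091   74.38045227] 46.70891328200129 61.75818990916014
[276.93045468 276.301768  ]
[276.48406143 333.15665249]
[279.12589193 419.17778647]
```

View pics/c5.png

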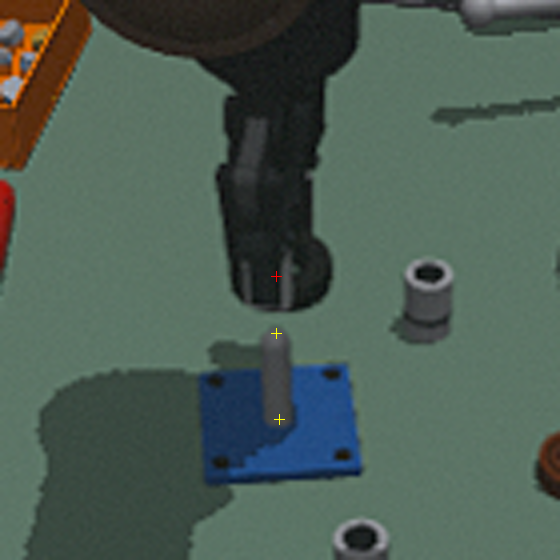

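The washer is held at crop centre (282,283), about 2.5 mm off the tool axis towards −x, and the shaft tip is at (276,333). I'll shift +3 mm in x and lower.

>>> drive_tool([
  [1,3,0,0,0],
  [1,3,0,25,0],
  [1,3,0,35,0],
  [1,3,0,45,0],
  [1,3,0,60,0],
  [1,3,0,75,0],
  [1,3,0,84,0],
  [1,3,0,88,0],
  [1,3,0,89,0],
  [1,3,0,89,0],
])

```text
clock: 12.25
position: [597.6, -100.0, -13.9]
ee_rot: [1.0, 0.0, 0.0, 0.0]
contact_force: [-0.0, -0.3, -0.0]
gripper_width: 47.1
grasp_force: 61.8
```

>>> drive_tool([
  [1,0,0,1.5,0],
  [1,0,0,1.5,0],
  [1,0,0,1.5,0],
  [-1,0,0,1.5,0],
  [-1,0,0,1,0],
  [-1,0,0,0,0],
  [-1,0,0,0,0],
  [-1,0,0,0,0],
])

```text
clock: 13.05
position: [597.2, -100.0, -14.3]
ee_rot: [1.0, 0.0, 0.0, -0.0]
contact_force: [0.0, 0.0, 0.4]
gripper_width: 85.4
grasp_force: 0.0
```

>>> drive_tool([
  [-1,0,0,-45,0],
  [-1,0,0,-90,0],
  [-1,-20,-25,-110,0],
  [-1,-50,-65,-110,0],
  [-1,-80,-105,-110,0],
  [-1,-110,-145,-110,0],
  [-1,-136,-181,-110,0],
  [-1,-136,-181,-90,0],
  [-1,-136,-181,-45,0],
  [-1,-136,-181,-5,0],
  [-1,-136,-181,8,0],
  [-1,-136,-181,10,0],
])

```text
clock: 14.25
position: [459.7, 80.3, -26.2]
ee_rot: [1.0, 0.0, -0.002, 0.001]
contact_force: [0.2, -0.1, -0.3]
gripper_width: 85.5
grasp_force: 0.0
```

>>> drive_tool([
  [-1,0,0,0,0],
  [1,0,0,0,0],
  [1,0,0,0,0],
  [1,0,0,0,0],
  [1,0,0,0,0],
  [1,0,0,0,0],
  [1,0,0,0,0],
  [1,0,0,0,0],
])

```text
clock: 15.05
position: [462.1, 81.4, -22.8]
ee_rot: [1.0, 0.0, 0.001, -0.001]
contact_force: [-0.8, 0.8, 5.7]
gripper_width: 56.9
grasp_force: 63.7
```

>>> drive_tool([
  [1,0,0,-40,0],
  [1,0,0,-80,0],
  [1,10,13,-110,0],
  [1,40,54,-110,0],
  [1,70,95,-110,0],
  [1,100,135,-110,0],
  [1,125,169,-110,0],
  [1,134,181.5,-110,0],
  [1,134,181.5,-110,0],
  [1,134,181.5,-110,0],
  [1,134,181.5,-110,0],
])

```text
clock: 16.15
position: [594.3, -99.5, 85.8]
ee_rot: [1.0, 0.001, -0.0, -0.0]
contact_force: [0.5, -0.6, -1.5]
gripper_width: 57.0
grasp_force: 65.3
```

```bash
python3 - <<'E'
from h import *
s=arm.read_state();p=s["position"]; print(p,s["gripper_width"],s["grasp_force"])
im=arm.get_image("side"); o=[240,70]; a=cv2.resize(im[70:210,240:380],None,fx=4,fy=4,interpolation=cv2.INTER_CUBIC)
for P,c in((p+[0,0,27],(0,255,0)),((595,-100,66),(0,255,255)),((595,-100,22),(0,255,255))):
    q=(proj("side",P)-o)*4; print(q); cv2.drawMarker(a,tuple(int(i) for i in q),c,0,10,1)
cv2.imwrite("pics/c6.png",a)
E
```

```text
[594.27382501 -99.48873626  85.84522552] 57.02509408689866 65.33074611565098
[275.47389448 258.8639684 ]
[276.48406143 333.15665249]
[278.50698598 399.0775832 ]
```

View pics/c6.png

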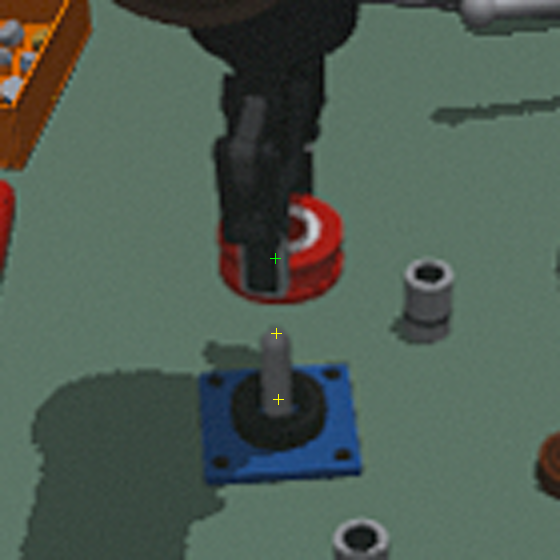

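The washer is flat on the blue plate at (280,410). The held pulley's centre is at (281,250), about 3 mm off towards −x, so I'll correct and lower.

>>> drive_tool([
  [1,3,0,5,0],
  [1,3,0,30,0],
  [1,3,0,40,0],
  [1,3,0,50,0],
  [1,3,0,62,0],
  [1,3,0,74,0],
  [1,3,0,82,0],
  [1,3,0,85,0],
  [1,3,0,85,0],
  [1,3,0,85,0],
])

```text
clock: 17.2
position: [598.7, -100.5, 1.0]
ee_rot: [1.0, 0.0, 0.001, 0.0]
contact_force: [-0.7, 1.1, -0.7]
gripper_width: 56.7
grasp_force: 65.3
```

>>> drive_tool([
  [1,0,0,1,0],
  [1,0,0,1,0],
  [1,0,0,1,0],
])

```text
clock: 17.5
position: [598.3, -100.5, -0.1]
ee_rot: [1.0, 0.0, 0.0, -0.0]
contact_force: [0.6, 0.2, -2.0]
gripper_width: 57.3
grasp_force: 65.3
```

>>> drive_tool([
  [-1,0,0,0.5,0],
  [-1,0,0,0,0],
  [-1,0,0,0,0],
  [-1,0,0,-30,0],
  [-1,0,0,-70,0],
  [-1,0,0,-110,0],
  [-1,4,-50,-110,0],
  [-1,7,-100,-110,0],
  [-1,10,-150,-110,0],
  [-1,14,-195,-110,0],
  [-1,15,-213,-110,0],
  [-1,15,-213,-110,0],
])

```text
clock: 18.7
position: [613.2, 115.0, 109.6]
ee_rot: [1.0, 0.002, 0.0, -0.0]
contact_force: [-0.1, -0.8, 0.6]
gripper_width: 85.1
grasp_force: 0.0
```

>>> drive_tool([
  [-1,0,0,45,0],
  [-1,0,0,90,0],
  [-1,0,0,120,0],
  [-1,0,0,131,0],
  [-1,0,0,133,0],
  [-1,0,0,133,0],
  [-1,0,0,133,0],
])

```text
clock: 19.4
position: [614.7, 112.8, -21.3]
ee_rot: [1.0, 0.0, 0.002, -0.001]
contact_force: [-0.2, 0.8, -0.4]
gripper_width: 85.2
grasp_force: 0.0
```

>>> drive_tool([
  [-1,-2,0,1,0],
  [-1,-2,0,1,0],
  [1,-2,0,1,0],
  [1,-2,0,1,0],
  [1,-2,0,1,0],
  [1,-2,0,1,0],
  [1,-2,0,1,0],
  [1,-2,0,1,0],
  [1,-2,0,1,0],
  [1,-2,0,1,0],
  [1,-2,0,1,0],
])

```text
clock: 20.5
position: [611.6, 112.7, -23.9]
ee_rot: [1.0, 0.0, 0.001, -0.0]
contact_force: [-0.1, 0.9, 5.1]
gripper_width: 36.9
grasp_force: 60.6
```

>>> drive_tool([
  [1,0,0,-40,0],
  [1,0,0,-80,0],
  [1,0,10,-120,0],
  [1,-5,50,-130,0],
  [1,-8,95,-130,0],
  [1,-11,140,-130,0],
  [1,-15,180,-130,0],
  [1,-16,205,-130,0],
  [1,-16,213,-130,0],
  [1,-16,213,-130,0],
  [1,-16,213,-130,0],
  [1,-16,213,-130,0],
])

```text
clock: 21.7
position: [595.2, -99.3, 105.3]
ee_rot: [1.0, 0.001, -0.0, -0.0]
contact_force: [-0.2, 0.1, -0.8]
gripper_width: 36.8
grasp_force: 60.5
```

```bash
python3 - <<'E'
from h import *
s=arm.read_state();p=s["position"]; print(p,s["gripper_width"],s["grasp_force"])
im=arm.get_image("side"); o=[240,70]; a=cv2.resize(im[70:210,240:380],None,fx=4,fy=4,interpolation=cv2.INTER_CUBIC)
for P,c in((p+[0,0,27],(0,255,0)),((595,-100,66),(0,255,255)),((595,-100,44),(0,255,255))):
    q=(proj("side",P)-o)*4; print(q); cv2.drawMarker(a,tuple(int(i) for i in q),c,0,10,1)
cv2.imwrite("pics/c7.png",a)
E
```

```text
[595.20447477 -99.31058325 105.31685531] 36.78629692697462 60.487304935231805
[272.48319715 226.05263961]
[276.48406143 333.15665249]
[277.51059839 366.65116384]
```

View pics/c7.png

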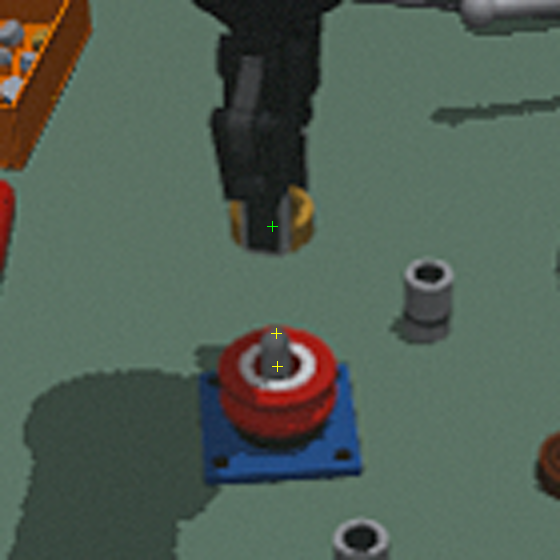

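The pulley is flat at (277,380). The spacer's centre is at (272,222), on the tool axis. Lowering.

>>> drive_tool([
  [1,0,0,30,0],
  [1,0,0,50,0],
  [1,0,0,58,0],
  [1,0,0,66,0],
  [1,0,0,74,0],
  [1,0,0,81,0],
  [1,0,0,84,0],
  [1,0,0,84,0],
  [1,0,0,84,0],
])

```text
clock: 22.65
position: [595.5, -100.6, 22.0]
ee_rot: [1.0, 0.0, 0.0, 0.0]
contact_force: [0.6, -0.6, -1.6]
gripper_width: 37.0
grasp_force: 60.5
```

>>> drive_tool([
  [1,0,0,1,0],
  [1,0,0,1,0],
  [1,0,0,1,0],
])

```text
clock: 22.95
position: [595.3, -100.5, 20.8]
ee_rot: [1.0, 0.0, 0.0, -0.0]
contact_force: [-0.2, -0.1, -1.1]
gripper_width: 37.0
grasp_force: 60.5
```

>>> drive_tool([
  [-1,0,0,0.5,0],
  [-1,0,0,0,0],
  [-1,0,0,0,0],
  [-1,0,0,-40,0],
  [-1,0,0,-80,0],
  [-1,-30,30,-90,0],
  [-1,-65,65,-90,0],
  [-1,-100,100,-90,0],
  [-1,-130,130,-90,0],
  [-1,-159,158,-90,0],
  [-1,-159,158,-90,0],
  [-1,-159,158,-90,0],
])

```text
clock: 24.15
position: [435.9, -259.2, 111.1]
ee_rot: [1.0, -0.001, 0.001, 0.0]
contact_force: [1.0, 0.5, 0.3]
gripper_width: 85.0
grasp_force: 0.0
```

>>> drive_tool([
  [-1,0,0,45,0],
  [-1,0,0,90,0],
  [-1,0,0,120,0],
  [-1,0,0,132,0],
  [-1,0,0,134,0],
  [-1,0,0,134,0],
  [-1,0,0,134,0],
])

```text
clock: 24.85
position: [437.9, -258.7, -21.8]
ee_rot: [1.0, 0.0, 0.002, 0.0]
contact_force: [0.2, 1.0, -0.5]
gripper_width: 85.6
grasp_force: 0.0
```

>>> drive_tool([
  [-1,-2,0,2,0],
  [-1,-2,0,2,0],
  [1,-2,0,2,0],
  [1,-2,0,2,0],
  [1,-2,0,2,0],
  [1,-2,0,2,0],
  [1,-2,0,2,0],
  [1,-2,0,2,0],
  [1,-2,0,2,0],
  [1,-2,0,2,0],
])

```text
clock: 25.85
position: [434.7, -258.9, -24.3]
ee_rot: [1.0, 0.0, 0.001, 0.0]
contact_force: [-1.0, 0.3, 8.0]
gripper_width: 56.6
grasp_force: 63.1
```

>>> drive_tool([
  [1,0,0,-40,0],
  [1,0,0,-80,0],
  [1,0,0,-110,0],
  [1,0,-40,-110,0],
  [1,0,-80,-110,0],
  [1,0,-120,-110,0],
  [1,0,-160,-110,0],
  [1,0,-200,-110,0],
  [1,0,-240,-110,0],
  [1,0,-280,-110,0],
  [1,0,-280,-110,0],
])

```text
clock: 26.95
position: [434.5, 25.0, 84.7]
ee_rot: [1.0, 0.003, 0.001, -0.0]
contact_force: [-0.6, -0.5, -1.5]
gripper_width: 56.4
grasp_force: 66.6
```

>>> drive_tool([
  [1,2,-40,0,0],
  [1,4,-80,0,0],
  [1,6,-120,0,0],
  [1,8,-160,0,0],
  [1,9,-200,0,0],
  [1,9,-240,0,0],
  [1,9,-265,0,0],
  [1,9,-276,0,0],
  [1,9,-276,0,0],
  [1,9,-276,0,0],
  [1,9,-276,0,0],
])

```text
clock: 28.05
position: [442.8, 295.8, 84.4]
ee_rot: [1.0, -0.001, -0.0, 0.0]
contact_force: [1.1, 0.6, -3.0]
gripper_width: 56.6
grasp_force: 66.6
```

```bash
python3 - <<'E'
from h import *
s=arm.read_state();p=s["position"]; print(p,s["gripper_width"],s["grasp_force"])
im=arm.get_image("side"); o=[270,215]; a=cv2.resize(im[215:400,270:450],None,fx=3.2,fy=3.2,interpolation=cv2.INTER_CUBIC)
for P,c in((p+[0,0,27],(0,255,0)),((444.5,297,66),(0,0,255)),((444.5,297,8),(0,0,255))):
    q=(proj("side",P)-o)*3.2; print(q); cv2.drawMarker(a,tuple(int(i) for i in q),c,0,10,1)
cv2.imwrite("pics/c8.png",a)
E
```

```text
[442.8113503  295.78838663  84.40458194] 56.648669310790154 66.55916747491574
[298.76527948 371.76787384]
[288.31064092 424.97405834]
[281.40263578 483.17148149]
```

View pics/c8.png

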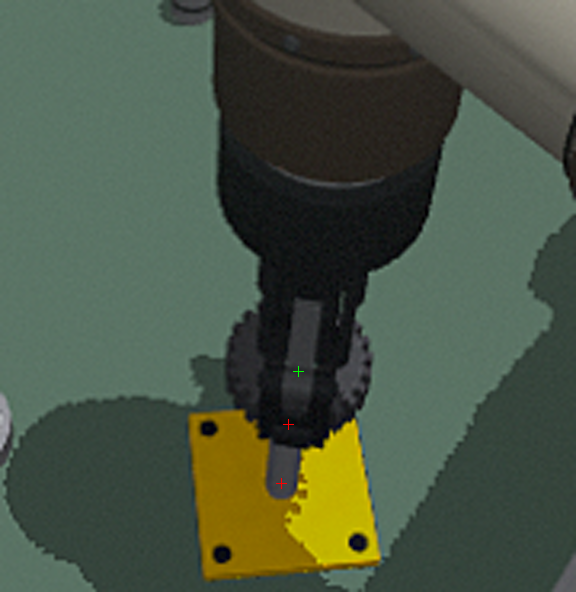

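The gear's centre is at crop (299,372), on the tool axis, and the shaft base matches the marker at (281,483). Lowering.

>>> drive_tool([
  [1,1.5,-1,5,0],
  [1,1.5,-1,30,0],
  [1,1.5,-1,40,0],
  [1,1.5,-1,50,0],
  [1,1.5,-1,65,0],
  [1,1.5,-1,80,0],
  [1,1.5,-1,93,0],
  [1,1.5,-1,98,0],
  [1,1.5,-1,99,0],
  [1,1.5,-1,99,0],
])

```text
clock: 29.1
position: [445.0, 298.8, -14.1]
ee_rot: [1.0, 0.0, 0.0, -0.0]
contact_force: [-0.1, 1.0, -2.4]
gripper_width: 56.4
grasp_force: 66.5
```

>>> drive_tool([
  [1,0,0,1,0],
  [1,0,0,1,0],
  [1,0,0,1,0],
])

```text
clock: 29.4
position: [444.8, 298.7, -15.0]
ee_rot: [1.0, 0.0, 0.0, -0.0]
contact_force: [0.7, -0.3, -2.5]
gripper_width: 56.3
grasp_force: 66.5
```

>>> drive_tool([
  [1,0,0,1,0],
  [-1,0,0,1,0],
  [-1,0,0,0.5,0],
  [-1,0,0,0,0],
  [-1,0,0,-40,0],
  [-1,0,0,-85,0],
  [-1,10,0,-120,0],
  [-1,55,0,-120,0],
  [-1,100,1,-120,0],
  [-1,140,1,-120,0],
  [-1,156,1,-120,0],
  [-1,156,1,-120,0],
])

```text
clock: 30.6
position: [602.6, 297.0, 103.8]
ee_rot: [1.0, -0.001, 0.0, 0.0]
contact_force: [-0.4, -0.8, -0.3]
gripper_width: 84.9
grasp_force: 0.0
```

>>> drive_tool([
  [-1,0,0,45,0],
  [-1,0,0,90,0],
  [-1,0,0,118,0],
  [-1,0,0,126,0],
  [-1,0,0,127,0],
  [-1,0,0,127,0],
  [-1,0,0,127,0],
])

```text
clock: 31.3
position: [601.8, 298.6, -19.9]
ee_rot: [1.0, 0.0, 0.002, -0.001]
contact_force: [-0.6, 0.4, -0.1]
gripper_width: 85.2
grasp_force: 0.0
```

>>> drive_tool([
  [-1,-1,1,3,0],
  [-1,-1,1,3,0],
  [1,-1,1,3,0],
  [1,-1,1,3,0],
  [1,-1,1,3,0],
  [1,-1,1,3,0],
  [1,-1,1,3,0],
  [1,-1,1,3,0],
  [1,-1,1,3,0],
  [1,-1,1,3,0],
])

```text
clock: 32.3
position: [600.0, 296.8, -24.8]
ee_rot: [1.0, 0.0, 0.001, -0.0]
contact_force: [-1.3, 0.2, 5.4]
gripper_width: 48.8
grasp_force: 62.5
```

>>> drive_tool([
  [1,0,0,-40,0],
  [1,0,0,-80,0],
  [1,-10,0,-110,0],
  [1,-50,0,-110,0],
  [1,-90,0,-110,0],
  [1,-130,0,-110,0],
  [1,-155,0,-110,0],
  [1,-155,0,-110,0],
  [1,-155,0,-110,0],
  [1,-155,0,-110,0],
])

```text
clock: 33.3
position: [445.2, 296.6, 84.2]
ee_rot: [1.0, -0.0, -0.0, 0.0]
contact_force: [0.5, -0.3, -0.9]
gripper_width: 48.4
grasp_force: 62.6
```

```bash
python3 - <<'E'
from h import *
s=arm.read_state();p=s["position"]; print(p,s["gripper_width"],s["grasp_force"])
im=arm.get_image("side"); o=[270,215]; a=cv2.resize(im[215:400,270:450],None,fx=3.2,fy=3.2,interpolation=cv2.INTER_CUBIC)
for P,c in((p+[0,0,27],(0,255,0)),((444.5,297,66),(0,0,255)),((444.5,297,24),(0,0,255))):
    q=(proj("side",P)-o)*3.2; print(q); cv2.drawMarker(a,tuple(int(i) for i in q),c,0,10,1)
cv2.imwrite("pics/c9.png",a)
E
```

```text
[445.23583594 296.60175417  84.21205755] 48.412102368781134 62.64367297757417
[292.68517864 372.85527295]
[288.31064092 424.97405834]
[283.22447688 467.8536057 ]
```

View pics/c9.png

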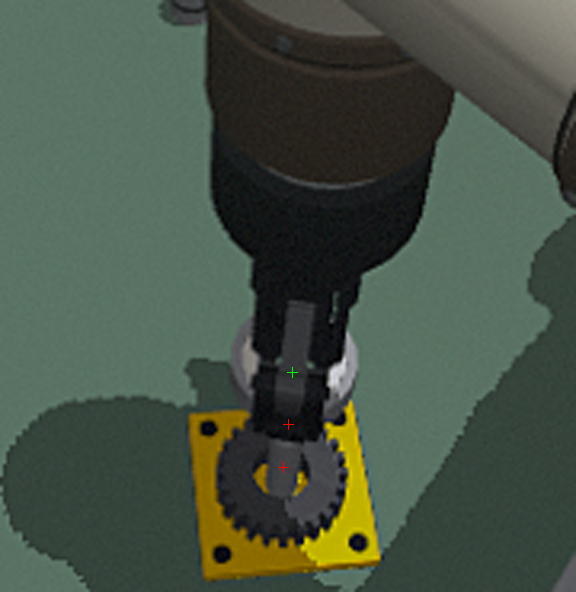

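The gear is flat around the yellow shaft at (283,478). The bearing's centre is at (294,372), on the axis. Lowering.

>>> drive_tool([
  [1,0,0,5,0],
  [1,0,0,30,0],
  [1,0,0,40,0],
  [1,0,0,50,0],
  [1,0,0,62,0],
  [1,0,0,74,0],
  [1,0,0,81,0],
  [1,0,0,83,0],
  [1,0,0,83,0],
  [1,0,0,83,0],
])

```text
clock: 34.35
position: [444.9, 296.8, 2.1]
ee_rot: [1.0, 0.0, 0.0, -0.0]
contact_force: [0.6, 0.4, -0.0]
gripper_width: 48.8
grasp_force: 62.6
```

>>> drive_tool([
  [1,0,0,1,0],
  [1,0,0,1.5,0],
  [1,0,0,1.5,0],
  [-1,0,0,1.5,0],
  [-1,0,0,1,0],
  [-1,0,0,0,0],
  [-1,0,0,0,0],
  [-1,0,0,-40,0],
  [-1,0,0,-80,0],
  [-1,0,0,-125,0],
  [-1,-40,-30,-150,0],
  [-1,-70,-70,-150,0],
])

```text
clock: 35.55
position: [378.7, 363.4, 155.6]
ee_rot: [1.0, -0.002, 0.002, -0.003]
contact_force: [0.5, 1.4, 0.6]
gripper_width: 85.6
grasp_force: 0.0
```

>>> drive_tool([
  [-1,-40,-30,0,0],
  [-1,-80,-60,0,0],
  [-1,-120,-100,0,0],
  [-1,-150,-140,0,0],
  [-1,-170,-180,0,0],
  [-1,-170,-200,0,0],
  [-1,-170,-200,0,0],
  [-1,-170,-200,0,0],
])

```text
clock: 36.35
position: [207.5, 561.9, 150.7]
ee_rot: [1.0, 0.0, -0.0, 0.001]
contact_force: [1.1, -0.7, -1.2]
gripper_width: 85.9
grasp_force: 0.0
```

```bash
python3 - <<'E'
from h import *
a=arm.get_image("side")[90:400,225:425]; b=arm.get_image("top")[110:310,130:480]
a=cv2.resize(a,(387,600)); b=cv2.resize(b,(400,229))
o=np.zeros((600,787,3),np.uint8); o[:,:387]=a; o[:229,387:]=b
cv2.imwrite("pics/c10.png",o)
E
```

```text
(no output)
```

View pics/c10.png

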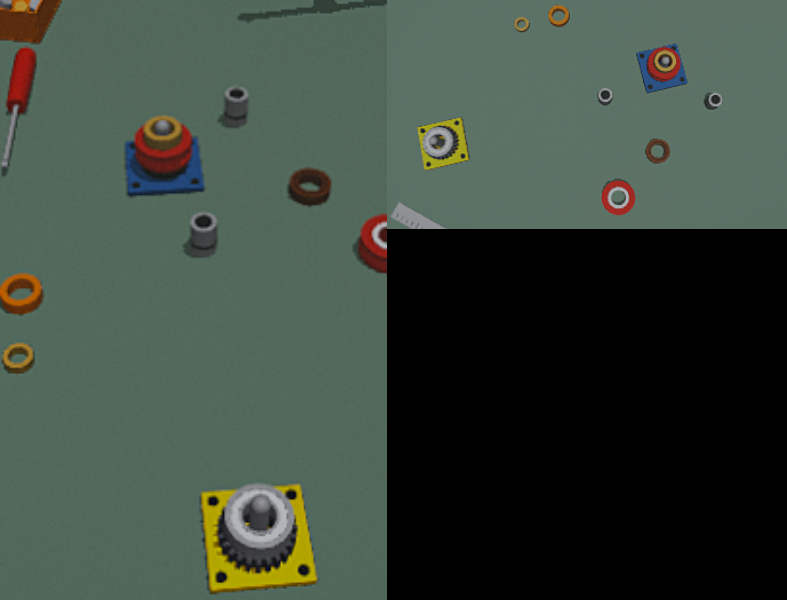

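Both stacks sit flat: blue at (163,140) and yellow at (259,525). The sockets and the rusty bearing have not been moved. Handing in.

```bash
python3 -c "
from bench import arm
print(arm.job_done())"
```

```text
the job is handed in; nothing more can be done
None
```

I built both shafts in the right order and handed the job in at about 36 s; the last pictures show every part flat and fully down, with the old bearing and both sockets unmoved, but the hand-in call returned no verdict.

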